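Hang the ear defenders on the pull-out rod

TASK

Pull the hanging rod on the small green drawer cabinet out towards the robot as far as it goes, then hang the ear defenders on it: the headband draped across the rod with one cup on each side, hanging free and at rest, and the rod left fully out. Leave the other things on the bench where they are.

Things in the scene. Friction and masses are not known exactly. Their poses are not given: they have to be found in the camera images.
- rack: Fixed green drawer cabinet 190 deep (x), 160 wide, 180 high; on top along its middle a green sleeve 44 wide, top at 220, front flush with the cabinet. A level rod slides out of the sleeve. Origin: on the bench under the middle of the bare rod when fully out; own +x runs along the rod into the cabinet, z up. Front face at own x = +82.5; rod axis at own y = 0, z = 200.
- rod (a joint): Round steel rod 14 thick: how far it is pulled out along the cabinet's own -x, in m: 0 = in (25 mm of bare rod between cabinet front and knob), 0.14 = at its stop (165 mm bare, own x of the cabinet -82.5 to +82.5). Stays where it is left; about 4 N of friction.
- rod_knob (a point): Middle of the black knob on the free end of the rod: a cylinder 26 in diameter and 24 long, coaxial with the rod (own axes as the cabinet's). Nothing beneath or beside it.
- muffs: Ear defenders, one rigid piece, upright on two grey cups, black headband arching over. 160 wide (own y), 186 high; cups 64 broad (x), 86 high, 84 free between them. Band's top: a pad 30 across (x), 64 long (y), 18 thick, bent down 12 deg either way; its middle's underside is 168, top 186 above origin. Origin on the bench midway between cups, z up. Hung, own x lies along the rod.
- muffs_crown (a point): Middle of the underside of the ear defenders' padded top block, the spot that rests on the rod (168 above muffs, same axes).
- wrench: Bystander: steel spanner 160 long lying on the bench. Origin under its middle.
- collar: Bystander: dark steel ring 70 across, 28 high, lying flat. Origin at its underside's centre.
- spool: Bystander: wooden spool 80 across, 80 high, upright. Origin at its underside's centre.
- can: Bystander: closed metal can 60 across, 130 high, upright. Origin at its underside's centre.
- bin: Bystander: open grey bin of bolts, 160 x 120 x 70 high. Origin at its underside's centre.
- hammer: Bystander: hammer lying on the bench. Origin under its middle.
Not all that is in view belongs to the job. Leave any turquoise look-alike of the muffs alone.

How it is judged (in metres and radians):
On the way:
1. the rod is pulled out to its stop (at least 130 of its 140 mm) (value of joint rod above 0.13 m), for 0.2 s.
At the end, for the whole second after the job is handed in: Rod out at least 125 of 140 mm and carrying the ear defenders at rest: underside of the top block on the rod (its middle 200 to 217 mm up, within 25 mm of the rod's axis sideways and 75 mm of the bare rod's middle lengthwise), upright within 0.35 rad, own x within 0.6 rad of the rod (value of joint rod above 0.125 m and x of muffs_crown in the frame of rack between -0.075 and 0.075 m and y of muffs_crown in the frame of rack between -0.025 and 0.025 m and z of muffs_crown in the frame of rack between 0.2 and 0.217 m and angle between muffs's own z axis and vertical below 0.35 rad and angle between the x axis of muffs and the x axis of rack, either way round below 0.6 rad and contact force between muffs and rack above 0.8 N and linear speed of muffs below 0.03 m/s and angular speed of muffs below 0.3 rad/s); the robot touches nothing.
It fails at once if one of the bystanders (spanner, ring, spool, can, bin, hammer) is moved by more than 40 mm (distance of any of wrench, collar, spool, can, bin, hammer from where it was at the start of the episode above 0.04 m).
It also fails if it takes over 59 s, if anything falls off the work surface, if the arm or the gripper's body presses on something with over 40 N, if the wrist force passes 120 N, or if a joint passes its speed limit or range.

ROBOT

A 6-joint arm with a two-finger parallel gripper is mounted at the origin on the work surface. World frame = base frame: x ahead of the robot, y to its left, z up, the work surface at z = 0. Lengths are in mm, angles in rad, forces in N, time in s.
With the tool pointing down it reaches from about 325 to 850 mm from the base axis. Payload 15.5 kg.
Tool frame: the origin (TCP) lies at the very end of the fingers, on their centre line; the grasp point (between the pads) lies 19 mm behind it; z points along the fingers, y is the line along which they close (so a half turn about z gives the same grasp; the last joint's range is limited). The gripper opens to 91 mm and grips with 3 to 60 N. Pads are 32 mm wide; open, the fingers measure 118 mm over their backs; the gripper's body (76 mm by 178 mm) begins 60 mm behind the grasp point.
Start: joints at [-1.421, 0.494, 1.345, -0, 1.302, -0.096], TCP at [152.084, -606.215, 213.915] pointing down, gripper open.
Joint ranges: [-2.91, 2.91], [-0.82, 2.16], [0.22, 2.67], [-1.22, 4.37], [0.12, 2.79], [-3.08, 3.08]. Speed limits (rad/s): [1.89, 1.89, 2.57, 3.01, 3.01, 3.01].

INTERFACE

Orientations are given as a unit quaternion [x, y, z, w].
In Python, from workcell import robot gives the robot as it stands.
- The arm moves only by the shell command python3 -m creep 'ROWS' [FORCE]. ROWS is text: rows parted by semicolons, each of 7 numbers parted by spaces: the shift along the tool's x, y, z in units of 30 mm (1.0 is 30 mm), then the turn, a rotation vector about the tool's x, y, z in units of 5 degrees (1.0 is 5 degrees), then the finger opening in mm, from 0 to 91.2. In form: dx dy dz ax ay az claw; .... A call has 1 to 20 rows; each row is the pose to reach, as a shift and turn from the pose commanded when the call began, along the tool's axes at that moment; what a row does not reach only later rows make up. A row lasts 1/12 s, in which the tool goes at most 41.7 mm and 7.16 degrees, less where a joint would pass 70% of its speed; a pose out of reach is approached as far as the arm can. A call with a gripper value outside its range is refused whole. The fingers move at their own pace and stop on an object; FORCE is the grip in N (left out, the last holds). Time passes only in rows, so rows that repeat a pose let the fingers close. It gives the time, the measured TCP pose, the force, the opening and the grip force at its end, in the units of the state.
- robot.state(): the state, without advancing time (a new reading comes with each control period).
- robot.read_camera(name): name is "scene" or "top" or "wrist"; returns (picture, depth): 400x640x3 uint8, red, green, blue; 400x640 float32, mm along the optical axis (not along the pixel's ray), 0 where there is no reading.
- robot.camera_info(name): a dict with "fx", "fy", "cx", "cy" (pixels), "R" (3x3) and "t" (3): a world point X has camera coordinates R X + t; the wrist camera has in their place "T_tool_cam" (4x4, takes a point from camera to tool coordinates, whose origin is the TCP and whose axes are the flange's). Camera axes: x right, y down, z forward; pixel columns grow to the right and rows downward; lengths in mm; the calibration is good to about 2 mm. A picture is of the moment at which its call begins: read the wrist's pose just before it. camera_info takes no time and is no camera call.
- robot.job_done(): hands the job in; it is judged then, once.
The state is a dict: "time": time; "qpos": joint angles; "joint_vel": joint speeds; "tau": joint torques, N m; "eef_pos": TCP position; "ee_rot": TCP orientation; "contact_force": force on the tool from outside, world axes, zero at the start; "wrist_torque": the same for the moment, N m; "opening": finger opening in mm; "gripper_force": force on a finger pad.
Only numpy, scipy, OpenCV 4.12 (cv2) and the standard library are available. Lean on these libraries where they do the work, as an engineer would, in place of code of your own. Each camera call takes 0.05 s, during which the arm holds its last target. There are 200 camera calls.

## Working session

There is one attempt and no reset: what is moved stays moved. The work goes in short steps, Python scripts to look and compute and a shell command to move; the robot and the scene stay as the last step left them, time stands still between calls to the robot, and variables do not carry over. Pictures are saved under pics/ and viewed, at most 10 in all, crops included, and the job is handed in when it is done.

```bash
mkdir -p pics; ls
cat > h.py <<'E'
import numpy as np, cv2
from workcell import robot
from scipy.spatial.transform import Rotation as Ro
def cloud(name):
    s=robot.state(); im,d=robot.read_camera(name); c=robot.camera_info(name)
    v,u=np.mgrid[0:400,0:640]
    P=np.stack([(u-c['cx'])/c['fx']*d,(v-c['cy'])/c['fy']*d,d],-1)
    if name=='wrist':
        T=np.array(c['T_tool_cam']);P=P@T[:3,:3].T+T[:3,3]
        P=P@Ro.from_quat(s['ee_rot']).as_matrix().T+np.array(s['eef_pos'])
    else: P=(P-np.array(c['t']))@np.array(c['R'])
    P[d==0]=np.nan
    return im,P
def totool(dw):
    s=robot.state();return Ro.from_quat(s['ee_rot']).as_matrix().T@np.array(dw)/30
E
python3 - <<'E'
from h import *
for n in('scene','top'):
    im,P=cloud(n); np.save(n+'.npy',P); cv2.imwrite(f'pics/{n}1.png',im[...,::-1]); 
s=robot.state();print(s['eef_pos'],s['ee_rot'],Ro.from_quat(s['ee_rot']).as_matrix().round(2))
E
```

```text
pics
[ 152.02046109 -605.87920096  213.400828  ] [ 9.92458284e-01  1.22581643e-01 -2.52157387e-05 -5.43645662e-04] [[ 0.97  0.24 -0.  ]
 [ 0.24 -0.97  0.  ]
 [ 0.   -0.   -1.  ]]
```

View pics/scene1.png

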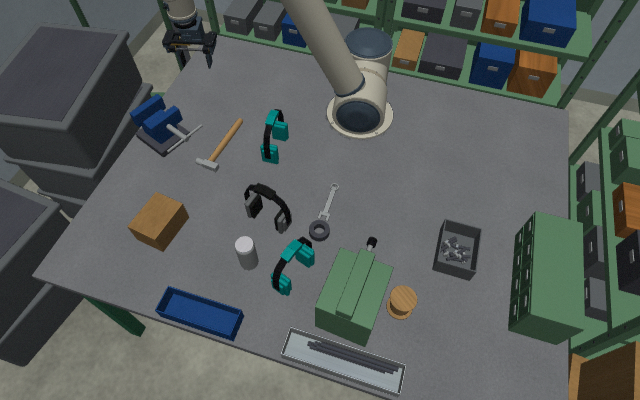

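View pics/top1.png

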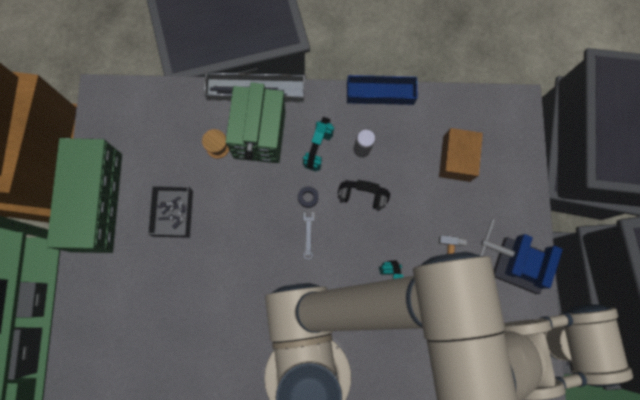

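Candidates for the muffs in the scene view are black at (267,205), turquoise at (274,137) and turquoise at (293,266). I choose the black one. For the cabinet, the small green one with sleeve and knob at (355,290), knob at (372,241), is right. The tall green one at (547,275) is wrong.

Run:
```python
from h import *
im=cv2.imread('pics/scene1.png');cv2.imwrite('pics/crop1.png',cv2.resize(im[170:350,230:430],None,fx=3.2,fy=3.2,interpolation=cv2.INTER_CUBIC))
for n in('scene','top'):
    P=np.load(n+'.npy');img=cv2.imread(f'pics/{n}1.png').astype(int)
    r=dict(scene=dict(m=(170,240,235,300),k=(232,256,360,382),c=(245,350,310,395)),top=dict(m=(172,215,330,395),k=(140,175,235,290),c=(78,165,222,290)))[n]
    g=lambda a:P[a[0]:a[1],a[2]:a[3]].reshape(-1,3)
    Q=g(r['m']);C=img[r['m'][0]:r['m'][1],r['m'][2]:r['m'][3]].reshape(-1,3)
    sat=C.max(1)-C.min(1)
    b=Q[(Q[:,2]>20)&(sat<25)]; t=b[b[:,2]>150]
    print(n,'muffs',len(b),b.mean(0).round(),'lo',np.nanmin(b,0).round(),np.nanmax(b,0).round(),'top',len(t),t.mean(0).round())
    rc=cv2.minAreaRect(b[:,:2].astype(np.float32));print(rc); print('toprect',cv2.minAreaRect(t[:,:2].astype(np.float32)))
    K=g(r['k']);Kc=img[r['k'][0]:r['k'][1],r['k'][2]:r['k'][3]].reshape(-1,3)
    k=K[(K[:,2]>185)&(Kc.max(1)<60)];print('knob',len(k),k.mean(0).round(),k.min(0).round() if len(k) else '',k.max(0).round() if len(k) else '')
    c=g(r['c']);top=c[(c[:,2]>172)&(c[:,2]<188)];sl=c[(c[:,2]>213)&(c[:,2]<226)]
    for q in(top,sl,np.vstack([top,sl])):
        print(len(q),np.median(q[:,2]).round(),cv2.minAreaRect(q[:,:2].astype(np.float32)))
```

```text
scene muffs 1077 [ 594. -166.  109.] lo [ 543. -254.   20.] [742. -13. 191.] top 348 [ 585. -162.  174.]
((627.9251098632812, -138.68968200683594), (222.72427368164062, 188.651123046875), 18.814632415771484)
toprect ((613.4867553710938, -113.30772399902344), (262.05828857421875, 58.75680923461914), 60.269508361816406)
knob 74 [667. 191. 210.] [654. 179. 191.] [677. 203. 217.]
2835 181.0 ((796.880859375, 179.401611328125), (160.35218811035156, 192.85372924804688), 85.16896057128906)
1144 221.0 ((795.8900756835938, 179.6536102294922), (44.074188232421875, 194.0489959716797), 85.1207275390625)
3979 182.0 ((796.07958984375, 179.46932983398438), (160.35218811035156, 194.46194458007812), 85.16896057128906)
top muffs 798 [ 575. -169.  127.] lo [ 538. -250.   20.] [626. -89. 194.] top 378 [ 581. -170.  176.]
((581.8810424804688, -170.49081420898438), (164.32476806640625, 63.4432487487793), 78.159912109375)
toprect ((581.1900634765625, -171.04095458984375), (132.13999938964844, 30.97515869140625), 76.86880493164062)
knob 90 [671. 190. 209.] [652. 171. 189.] [707. 206. 219.]
2033 182.0 ((796.5474853515625, 180.01223754882812), (160.7869415283203, 194.66015625), 84.90935516357422)
832 221.0 ((773.2448120117188, 181.69915771484375), (45.30915451049805, 240.6648406982422), 84.8416519165039)
2865 184.0 ((773.4586181640625, 182.06906127929688), (160.7869415283203, 241.0208282470703), 84.90935516357422)
```

View pics/crop1.png

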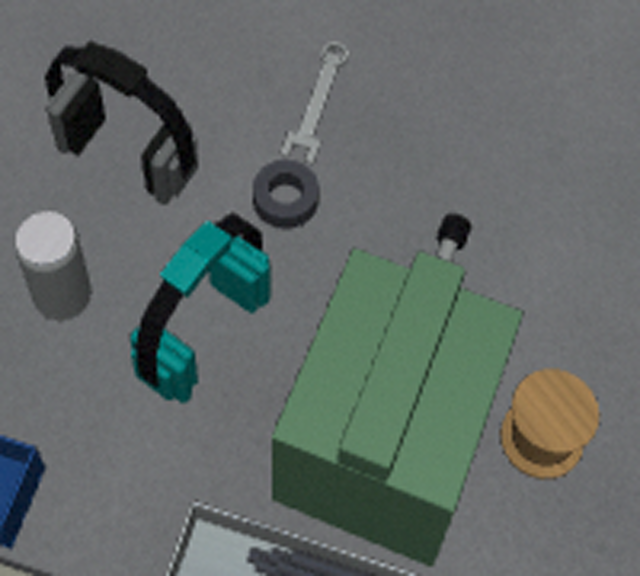

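The crop confirms the black muffs at crop (120,120), the turquoise ones at (210,310), and the knob at (455,228) on the small cabinet. The measured sizes match (160x193 top, z 181; sleeve z 221; muffs 164x63, top about 186). Next is the offset to a hover above the knob.

Run:
```python
from h import *
s=robot.state();R=Ro.from_quat(s['ee_rot'])
for p in([665,190.7,300],[350,-350,300]):
    print(totool(np.array(p)-s['eef_pos']).round(2))
y=np.radians(-5);T=np.array([[np.cos(y),np.sin(y),0],[np.sin(y),-np.cos(y),0],[0,0,-1]])
print((R.inv()*Ro.from_matrix(T)).as_rotvec(degrees=True)/5)
```

```text
[ 23.05 -21.6   -2.86]
[ 8.48 -6.67 -2.88]
[-1.24799739e-02  1.12602229e-03  3.81644808e+00]
```

```bash
python3 -m creep '0 0 -2.9 0 0 0 80; 0 0 -2.9 0 0 0 80; 23.05 -21.6 -2.9 0 0 3.82 80; 23.05 -21.6 -2.9 0 0 3.82 80; 23.05 -21.6 -2.9 0 0 3.82 80; 23.05 -21.6 -2.9 0 0 3.82 80; 23.05 -21.6 -2.9 0 0 3.82 80; 23.05 -21.6 -2.9 0 0 3.82 80; 23.05 -21.6 -2.9 0 0 3.82 80; 23.05 -21.6 -2.9 0 0 3.82 80; 23.05 -21.6 -2.9 0 0 3.82 80; 23.05 -21.6 -2.9 0 0 3.82 80; 23.05 -21.6 -2.9 0 0 3.82 80; 23.05 -21.6 -2.9 0 0 3.82 80; 23.05 -21.6 -2.9 0 0 3.82 80; 23.05 -21.6 -2.9 0 0 3.82 80; 23.05 -21.6 -2.9 0 0 3.82 80; 23.05 -21.6 -2.9 0 0 3.82 80'
python3 - <<'E'
from h import *
s=robot.state();print(s['eef_pos'],s['qpos'])
print(totool(np.array([665,190.7,300])-s['eef_pos']).round(2))
E
```

```text
time: 1.6
eef_pos: [513.5, -43.6, 299.7]
ee_rot: [0.999, -0.044, -0.0, 0.0]
contact_force: [1.7, -1.4, 0.1]
opening: 80.2
gripper_force: 0.0
[513.48753088 -43.64013992 299.74414061] [-2.00649733e-01  2.59189194e-01  1.48112094e+00 -6.73672617e-05
  1.40149500e+00  1.45754310e+00]
[ 4.35 -8.22 -0.01]
```

```bash
python3 -m creep '4.35 -8.22 0 0 0 0 80; 4.35 -8.22 0 0 0 0 80; 4.35 -8.22 0 0 0 0 80; 4.35 -8.22 0 0 0 0 80; 4.35 -8.22 0 0 0 0 80; 4.35 -8.22 0 0 0 0 80; 4.35 -8.22 0 0 0 0 80; 4.35 -8.22 0 0 0 0 80; 4.35 -8.22 0 0 0 0 80; 4.35 -8.22 0 0 0 0 80'
python3 - <<'E'
from h import *
s=robot.state();print(s['eef_pos'],s['qpos'].round(2))
im,P=cloud('wrist');cv2.imwrite('pics/w1.png',im[...,::-1])
g=im.max(2)<70; m=g&(P[...,2]>185)&(P[...,2]<222)
m&=(abs(P[...,0]-665)<60)&(abs(P[...,1]-190)<60)
Q=P[m];print(len(Q),np.median(Q,0).round(1),np.percentile(Q,[2,98],axis=0).round(1))
Q=Q[:,:2]@np.array([[np.cos(.087),np.sin(.087)],[-np.sin(.087),np.cos(.087)]]);print(np.percentile(Q,[2,98],axis=0))
print(totool(np.array([665,190.7,183])-s['eef_pos']).round(2))
E
```

```text
time: 2.43
eef_pos: [664.1, 188.1, 299.3]
ee_rot: [0.999, -0.044, -0.001, 0.0]
contact_force: [0.0, 0.2, 0.9]
opening: 80.1
gripper_force: 0.0
[664.06813277 188.11685092 299.31971544] [ 0.19  0.53  1.04 -0.    1.57  1.85]
965 [665.1 191.3 209.1] [[653.3 179.4 200.6]
 [676.1 203.6 211.9]]
[[634.03027735 236.38800033]
 [656.64243737 260.69134207]]
[ 0.03 -0.09  3.88]
```

View pics/w1.png

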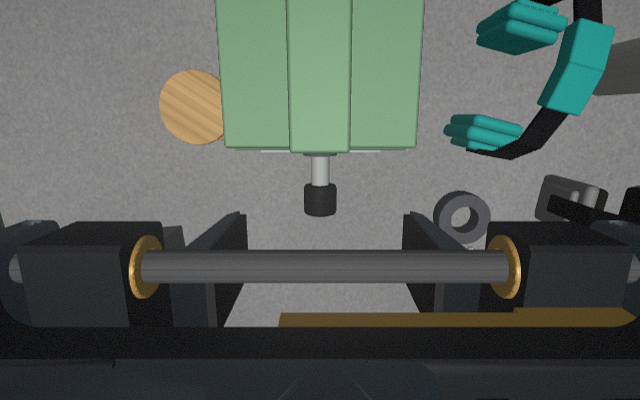

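The wrist view shows the knob at (320,199), centred between the fingers, and it measures at (665,191). I'll go down and grip it.

```bash
python3 -m creep '0.03 -0.09 2 0 0 0 80; 0.03 -0.09 2 0 0 0 80; 0.03 -0.09 3 0 0 0 80;0.03 -0.09 3.88 0 0 0 80; 0.03 -0.09 3.88 0 0 0 80; 0.03 -0.09 3.88 0 0 0 20; 0.03 -0.09 3.88 0 0 0 20; 0.03 -0.09 3.88 0 0 0 20; 0.03 -0.09 3.88 0 0 0 20; 0.03 -0.09 3.88 0 0 0 20; 0.03 -0.09 3.88 0 0 0 20; 0.03 -0.09 3.88 0 0 0 20; 0.03 -0.09 3.88 0 0 0 20' 45
```

```text
time: 3.57
eef_pos: [665.6, 191.1, 183.6]
ee_rot: [0.999, -0.044, 0.0, -0.0]
contact_force: [0.8, 0.3, 0.7]
opening: 29.5
gripper_force: 0.0
```

```bash
python3 -m creep '0 0 0 0 0 0 20; 0 0 0 0 0 0 20; 0 0 0 0 0 0 20; -0.5 0 0 0 0 0 20; -1 0 0 0 0 0 20; -1.5 0 0 0 0 0 20; -2 0 0 0 0 0 20; -2.5 0 0 0 0 0 20; -3 0 0 0 0 0 20; -3.5 0 0 0 0 0 20; -4 0 0 0 0 0 20; -4.3 0 0 0 0 0 20; -4.5 0 0 0 0 0 20; -4.6 0 0 0 0 0 20; -4.65 0 0 0 0 0 20;-4.7 0 0 0 0 0 20; -4.7 0 0 0 0 0 20'
```

```text
time: 4.98
eef_pos: [527.3, 203.5, 183.6]
ee_rot: [0.999, -0.044, 0.002, -0.0]
contact_force: [13.5, 2.2, -11.5]
opening: 25.3
gripper_force: 45.0
```

The wrist force of 13.5 N suggests the stop (139 mm moved). I'll release, rise and go over to hover above the muffs.

```bash
python3 -m creep '0 0 0 0 0 0 80; 0 0 0 0 0 0 80; 0 0 0 0 0 0 80; 0 0 0 0 0 0 80; 0 0 0 0 0 0 80; 0 0 -2 0 0 0 80; 0 0 -3.88 0 0 0 80; 0 0 -3.88 0 0 0 80; 2.88 12.26 -3.88 0 0 -16.5 80; 2.88 12.26 -3.88 0 0 -16.5 80; 2.88 12.26 -3.88 0 0 -16.5 80; 2.88 12.26 -3.88 0 0 -16.5 80; 2.88 12.26 -3.88 0 0 -16.5 80; 2.88 12.26 -3.88 0 0 -16.5 80; 2.88 12.26 -3.88 0 0 -16.5 80; 2.88 12.26 -3.88 0 0 -16.5 80; 2.88 12.26 -3.88 0 0 -16.5 80; 2.88 12.26 -3.88 0 0 -16.5 80; 2.88 12.26 -3.88 0 0 -16.5 80; 2.88 12.26 -3.88 0 0 -16.5 80'; python3 -m creep '0 0 0 0 0 0 80; 0 0 0 0 0 0 80'
python3 - <<'E'
from h import *
s=robot.state();R=Ro.from_quat(s['ee_rot']).as_matrix();print(s['eef_pos'],s['qpos'].round(2),'yaw',np.degrees(np.arctan2(R[1,0],R[0,0])))
E
```

```text
time: 6.65
eef_pos: [579.0, -173.5, 299.4]
ee_rot: [0.802, 0.598, -0.0, -0.0]
contact_force: [-0.7, -0.1, -0.0]
opening: 79.9
gripper_force: 0.0
time: 6.82
eef_pos: [578.9, -170.5, 299.7]
ee_rot: [0.804, 0.595, -0.0, -0.0]
contact_force: [-0.6, 0.6, -0.0]
opening: 79.9
gripper_force: 0.0
[ 578.87436675 -170.50699736  299.7281884 ] [-0.39  0.4   1.27  0.    1.47 -0.09] yaw 72.99329602897437
```

Run:
```python
from h import *
s=robot.state();R=Ro.from_quat(s['ee_rot']).as_matrix()
im,P=cloud('wrist');cv2.imwrite('pics/w2.png',im[...,::-1])
m=(P[...,2]>160)&(P[...,2]<200)&(np.hypot(P[...,0]-581,P[...,1]+170)<80)
m2=(P[...,2]>178)&m
for k in(m,m2):
    Q=P[k];print(len(Q),np.median(Q,0).round(1),Q[:,2].max(),cv2.minAreaRect(Q[:,:2].astype(np.float32)))
ti,T=cloud('top');cv2.imwrite('pics/t2.png',ti[...,::-1])
# rod/knob from top
k=(abs(T[...,1]-198)<40)&(T[...,0]>480)&(T[...,0]<700)&(T[...,2]>185)&(T[...,2]<225)&(ti.max(2)<60)
print('knob',k.sum(),np.median(T[k],0),np.percentile(T[k],[3,97],axis=0))
```

```text
3374 [ 580.6 -164.9  179.8] 185.34473968847493 ((579.6183471679688, -170.31607055664062), (99.4919204711914, 30.029640197753906), 78.32179260253906)
2310 [ 579.9 -168.9  181.1] 185.34473968847493 ((579.559326171875, -170.71578979492188), (65.97777557373047, 29.983509063720703), 78.3218002319336)
knob 68 [525.77533677 201.86580417 212.08984606] [[515.56546444 181.97873214 199.15714472]
 [697.62514446 213.85288597 219.62987558]]
```

View pics/w2.png

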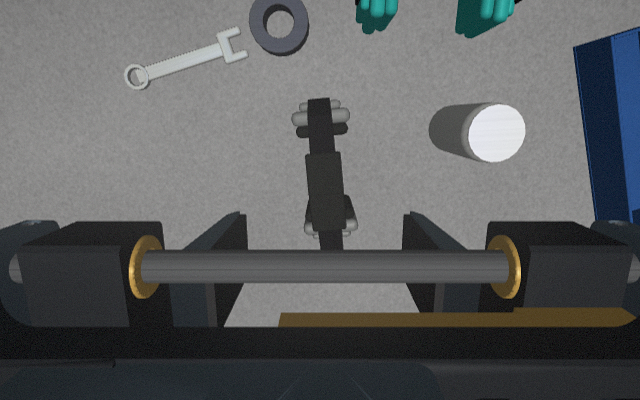

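The wrist view shows the pad at (325,190), which measures (579.6,-170.6), 66x30 mm, yaw 78.3 deg. From the top view the knob is at (525.8,201.9), so the rod is fully out.

```bash
python3 -m creep '0 0 1.5 0 0 -1.06 70; 0 0 2.5 0 0 -1.06 70; 0 0.02 3.2 0 0 -1.06 70; 0 0.02 3.8 0 0 -1.06 70; 0 0.02 4.2 0 0 -1.06 70; 0 0.02 4.25 0 0 -1.06 70; 0 0.02 4.25 0 0 -1.06 70; 0 0.02 4.25 0 0 -1.06 70' 40
```

```text
time: 7.58
eef_pos: [580.1, -170.6, 173.3]
ee_rot: [0.774, 0.633, 0.0, 0.0]
contact_force: [-0.1, -0.1, -0.2]
opening: 70.3
gripper_force: 0.0
```

```bash
python3 -m creep '0 0 0.05 0 0 0 15; 0 0 0.05 0 0 0 15; 0 0 0.05 0 0 0 15; 0 0 0.05 0 0 0 15; 0 0 0.05 0 0 0 15; 0 0 0.05 0 0 0 15; 0 0 0.05 0 0 0 15; 0 0 0.05 0 0 0 15; 0 0 0.05 0 0 0 15; 0 0 0.05 0 0 0 15; 0 0 0.05 0 0 0 15; 0 0 -0.2 0 0 0 15; 0 0 -0.5 0 0 0 15; 0 0 -1 0 0 0 15; 0 0 -1.5 0 0 0 15; 0 0 -1.5 0 0 0 15; 0 0 -1.5 0 0 0 15' 45
```

```text
time: 9.0
eef_pos: [580.0, -170.9, 218.2]
ee_rot: [0.774, 0.633, 0.0, 0.001]
contact_force: [-1.2, 0.0, -1.9]
opening: 29.8
gripper_force: 45.0
```

```bash
python3 -m creep '0 0 -1 0 0 0 15; 0 0 -2 0 0 0 15; 0 0 -3 0 0 0 15; 0 0 -4 0 0 0 15; 0 0 -5 0 0 0 15; 0 0 -6 0 0 0 15; 0 0 -6.5 0 0 0 15; 0 0 -6.73 0 0 0 15; 0.5 0 -6.73 0 0 0 15; 1.2 -0.1 -6.73 0 0 0 15; 2.1 -0.2 -6.73 0 0 0 15; 3 -0.3 -6.73 0 0 -0.2 15; 4 -0.4 -6.73 0 0 -0.4 15; 5 -0.5 -6.73 0 0 -0.6 15; 6 -0.6 -6.73 0 0 -0.8 15; 7 -0.7 -6.73 0 0 -1 15; 8 -0.8 -6.73 0 0 -1.28 15; 9 -0.9 -6.73 0 0 -1.28 15' && python3 -m creep '0.9 -0.07 0 0 0 0 15; 1.7 -0.13 0 0 0 0 15; 2.4 -0.18 0 0 0 0 15; 2.9 -0.2 0 0 0 0 15; 3.1 -0.22 0 0 0 0 15; 3.1 -0.22 0 0 0 0 15; 3.1 -0.22 0 0 0 0 15'
python3 - <<'E'
from h import *
s=robot.state();R=Ro.from_quat(s['ee_rot']).as_matrix();print(s['qpos'].round(2),'yaw',np.degrees(np.arctan2(R[1,0],R[0,0])))
print(totool(np.array([619,194.5,235])-s['eef_pos']).round(2))
im,P=cloud('scene');cv2.imwrite('pics/s3.png',cv2.resize(im[130:350,230:500,::-1],None,fx=2.7,fy=2.7))
E
```

```text
time: 10.5
eef_pos: [606.2, 101.3, 417.1]
ee_rot: [0.737, 0.676, -0.001, -0.001]
contact_force: [0.0, -0.3, -2.5]
opening: 29.5
gripper_force: 45.0
time: 11.08
eef_pos: [608.4, 191.9, 418.6]
ee_rot: [0.738, 0.675, -0.001, -0.0]
contact_force: [0.2, -0.6, -2.4]
opening: 29.7
gripper_force: 45.0
[ 0.21  0.4   0.95 -0.    1.78  0.3 ] yaw 84.93337148122212
[0.12 0.35 6.12]
```

View pics/s3.png

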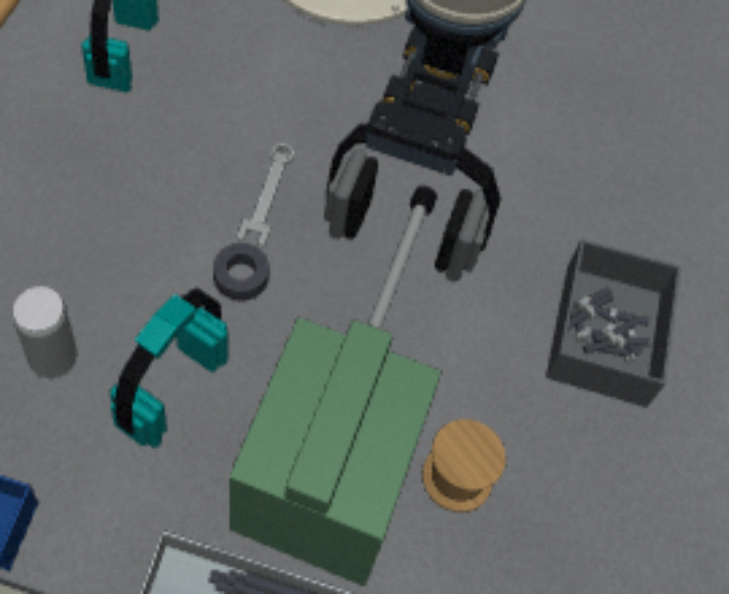

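The rod is out (knob at (425,197) in the crop). The muffs hang level, with cups at (352,195) and (463,235) on either side of the rod. Lowering.

```bash
python3 -m creep '0.12 0.35 0.5 0 0 0 15; 0.12 0.35 1.2 0 0 0 15; 0.12 0.35 2 0 0 0 15; 0.12 0.35 2.8 0 0 0 15; 0.12 0.35 3.6 0 0 0 15; 0.12 0.35 4.4 0 0 0 15; 0.12 0.35 5.1 0 0 0 15; 0.12 0.35 5.7 0 0 0 15; 0.12 0.35 6.1 0 0 0 15; 0.12 0.35 6.35 0 0 0 15; 0.12 0.35 6.45 0 0 0 15; 0.12 0.35 6.45 0 0 0 15; 0.12 0.35 6.45 0 0 0 15'
```

```text
time: 12.22
eef_pos: [619.7, 194.9, 226.2]
ee_rot: [0.738, 0.675, 0.0, 0.0]
contact_force: [-0.4, -0.7, -0.6]
opening: 29.9
gripper_force: 45.0
```

```bash
python3 -m creep '0 0 0.1 0 0 0 15; 0 0 0.2 0 0 0 15; 0 0 0.3 0 0 0 15; 0 0 0.37 0 0 0 15; 0 0 0.4 0 0 0 15; 0 0 0.43 0 0 0 15; 0 0 0.43 0 0 0 15; 0 0 0.43 0 0 0 15'
```

```text
time: 12.88
eef_pos: [619.3, 195.1, 212.9]
ee_rot: [0.738, 0.675, 0.0, 0.0]
contact_force: [0.1, 0.1, -2.7]
opening: 29.7
gripper_force: 45.0
```

```bash
python3 -m creep '0 0 0.03 0 0 0 15; 0 0 0.06 0 0 0 15; 0 0 0.06 0 0 0 15; 0 0 0.06 0 0 0 15'; python3 -m creep '0 0 0.03 0 0 0 15; 0 0 0.03 0 0 0 15;  0 0 0.03 0 0 0 15'
```

```text
time: 13.22
eef_pos: [619.2, 195.1, 211.0]
ee_rot: [0.738, 0.675, -0.0, -0.0]
contact_force: [0.4, 0.4, -2.7]
opening: 29.8
gripper_force: 45.0
time: 13.47
eef_pos: [619.3, 195.1, 210.1]
ee_rot: [0.738, 0.675, 0.0, 0.0]
contact_force: [0.1, -0.5, -1.8]
opening: 29.8
gripper_force: 45.0
```

```bash
python3 -m creep '0 0 0.03 0 0 0 15; 0 0 0.03 0 0 0 15; 0 0 0.03 0 0 0 15'; python3 -m creep '0 0 0.02 0 0 0 15; 0 0 0.02 0 0 0 15; 0 0 0.02 0 0 0 15'
```

```text
time: 13.72
eef_pos: [619.5, 195.1, 210.0]
ee_rot: [0.738, 0.675, 0.0, 0.0]
contact_force: [-2.7, -1.7, 7.3]
opening: 29.7
gripper_force: 45.0
time: 13.97
eef_pos: [619.7, 195.1, 209.9]
ee_rot: [0.738, 0.675, 0.001, 0.001]
contact_force: [-2.4, -2.4, 12.7]
opening: 29.5
gripper_force: 45.0
```

Contact is firm. I'll ease up slightly, open gradually and then rise.

```bash
python3 -m creep '0 0 -0.03 0 0 0 15; 0 0 -0.03 0 0 0 34; 0 0 -0.03 0 0 0 40; 0 0 -0.03 0 0 0 50; 0 0 -0.03 0 0 0 55; 0 0 -0.03 0 0 0 55; 0 0 -0.03 0 0 0 55; 0 0 -0.03 0 0 0 55; 0 0 -0.03 0 0 0 55' 10; python3 -m creep '0 0 -0.3 0 0 0 55; 0 0 -0.8 0 0 0 55; 0 0 -1.5 0 0 0 55; 0 0 -2.5 0 0 0 55; 0 0 -3.5 0 0 0 55; 0 0 -4.5 0 0 0 55; 0 0 -5 0 0 0 55; 0 0 -5 0 0 0 55'; python3 -m creep '0 0 0 0 0 0 55; 0 0 0 0 0 0 55; 0 0 0 0 0 0 55; 0 0 0 0 0 0 55; 0 0 0 0 0 0 55; 0 0 0 0 0 0 55; 0 0 0 0 0 0 55; 0 0 0 0 0 0 55; 0 0 0 0 0 0 55; 0 0 0 0 0 0 55; 0 0 0 0 0 0 55; 0 0 0 0 0 0 55; 0 0 0 0 0 0 55; 0 0 0 0 0 0 55; 0 0 0 0 0 0 55; 0 0 0 0 0 0 55; 0 0 0 0 0 0 55; 0 0 0 0 0 0 55'
python3 - <<'E'
from h import *
out=[]
for i in range(2):
    im,P=cloud('wrist');m=(P[...,2]>205)&(P[...,2]<240)&(abs(P[...,0]-619)<25)&(abs(P[...,1]-195)<60)
    Q=P[m];Q=Q[Q[:,2]>215];print(len(Q),Q[:,2].max().round(1),cv2.minAreaRect(Q[:,:2].astype(np.float32)))
a,_=cloud('scene');cv2.imwrite('pics/s4.png',np.vstack([cv2.resize(a[130:350,230:500,::-1],(640,400)),im[:200,:,::-1]]))
E
```

```text
time: 14.72
eef_pos: [619.2, 195.1, 209.5]
ee_rot: [0.738, 0.675, -0.0, -0.0]
contact_force: [-0.0, -0.5, 0.6]
opening: 55.1
gripper_force: 0.0
time: 15.38
eef_pos: [620.5, 195.4, 364.5]
ee_rot: [0.738, 0.675, 0.003, 0.002]
contact_force: [-0.7, 0.2, 0.3]
opening: 55.1
gripper_force: 0.0
time: 16.88
eef_pos: [619.3, 195.1, 359.5]
ee_rot: [0.738, 0.675, -0.0, -0.0]
contact_force: [0.3, -0.2, -0.1]
opening: 55.0
gripper_force: 0.0
2372 225.3 ((619.1978759765625, 195.3515625), (67.69406127929688, 29.92518424987793), 85.03659057617188)
2359 224.7 ((619.4151000976562, 195.34048461914062), (67.83392333984375, 29.841251373291016), 84.58362579345703)
```

View pics/s4.png

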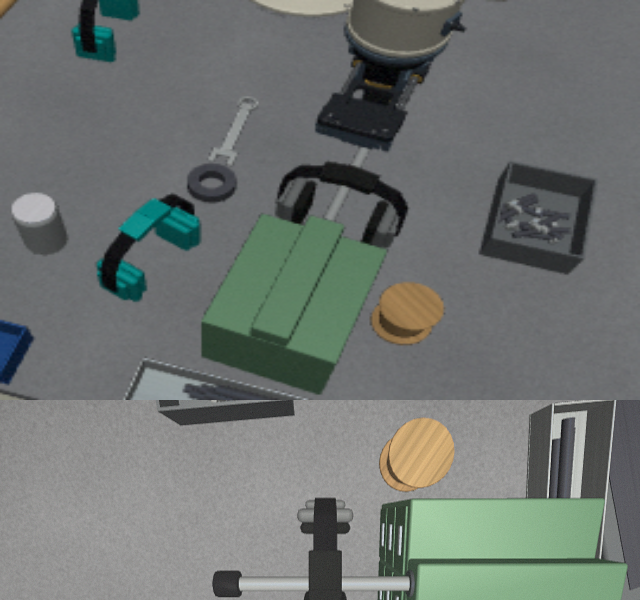

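The muffs hang centred on the rod: crown at (325,583) midway between the knob at (228,584) and the cabinet at (410,584). The pad top is at 225 mm, it sits over the rod axis, and two readings in a row agree. I'll hand it in.

```bash
python3 -c "
from workcell import robot
print(robot.job_done())"
```

```text
the job is handed in; nothing more can be done
None
```

I pulled the rod out to its stop, hung the black ear defenders at its middle with one cup on each side, and handed the job in at about 17 s; no verdict came back, but the last images show them hanging still with the robot clear and the other things in place.

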